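# Seat the stacked lids on the tin, then lift off the outer cover

### The arm

A 6-joint arm with a two-finger parallel gripper is mounted at the origin on a cart in front of the work surface, level with it; the furniture and walls round the work are solid. World frame = base frame: x ahead of the robot, y to its left, z up, the work surface at z = 0. Lengths are in m, angles in rad, forces in N, time in s.
With the tool pointing down it reaches from about 0.3 to 0.85 m from the base axis. Payload 5.4 kg.
Tool frame: the origin (TCP) lies on the centre line of the jaws, within the pads' length; the fingertips stand 8 mm ahead of it and the grasp point (between the pads) lies 11 mm behind it; z points along the fingers, y is the line along which they close (so a half turn about z gives the same grasp; the last joint's range is limited). The gripper opens to 85 mm and grips with 20 to 120 N. Pads are 22 mm wide; open, the fingers measure 114 mm over their backs; the gripper's body (76 mm by 85 mm) begins 54 mm behind the grasp point. The pads swing forward as they close: fully open they stand 13 mm farther back than shut.
Start: joints at [0.928, 0.158, 1.597, -0, 1.386, -0.21], TCP at [0.241, 0.522, 0.239] pointing down, gripper open.
Joint ranges: [-2.91, 2.91], [-0.94, 2.29], [0.18, 2.7], [-1.29, 4.43], [0.17, 2.64], [-3, 3]. Speed limits (rad/s): [2.57, 2.57, 3.14, 3.14, 3.14, 3.14].

### API

Orientations are given as a unit quaternion [w, x, y, z].
In Python, from cell import robot, vision, order gives the robot as it stands. Calls block until the motion is done:
- robot.goto(position, orientation): joint-space move of the TCP to a pose.
- robot.servo_line(position, max_speed=0.15, attitude=None): straight line of the TCP; attitude=None keeps the orientation; max_speed is the mean speed in m/s.
- robot.set_joints(angles): joint-space move.
- robot.set_gripper(opening): opening from 0.0 (shut) to 1.0 (fully open); the grip force is fixed at half the most; returns when the fingers have stopped.
- robot.sleep(seconds).
- robot.ik(position, orientation): joint angles nearest the present ones, or None.
- robot.state(): the state.
- vision.camera(name): name is "side" or "top"; returns a dict with "color" (400x640x3 uint8, red, green, blue), "intrinsics" (3x3 intrinsics, pixels), "origin" and "attitude" of the camera in the world. Camera axes: x right, y down, z forward; pixel columns grow to the right and rows downward; lengths in m; the calibration is good to about 2 mm. A picture is of the moment at which its call begins. There is no depth.
A pose or a line that the arm cannot do raises robot.Unreachable and nothing moves.
- order.job_done(): hands the job in; it is judged then, once.
The state is a dict: "time_s": time; "q": joint angles; "joint_vel": joint speeds; "effort": joint torques, N m; "tool_pos": TCP position; "tool_rot": TCP orientation; "ft_force": force on the tool from outside, world axes, zero at the start; "torque": the same for the moment, N m; "width": opening from 0.0 (shut) to 1.0 (fully open); "grasp_force": force on a finger pad.
Only numpy, scipy, OpenCV 4.12 (cv2) and the standard library are available. Lean on these libraries where they do the work, as an engineer would, in place of code of your own. Each camera call takes 0.05 s, during which the arm holds its last target. There are 200 camera calls.

### The job

Close the larger tin of nuts: take the stacked pair of lids by the inner lid's post so that both come together, and lower them onto the tin until the inner lid is fully home, before letting go of the post. Then take the outer cover by its collar and lift it off alone, straight up, leaving the inner lid seated, so that its seating can be inspected; finish while holding the cover level in the air, wholly above the top of the post. Leave the tin where it stands, do not part the two lids before the inner one is home, and do not disturb the smaller tin or the other things on the bench.

Things in the scene. Friction and masses are not known exactly. Their poses are not given: they have to be found in the camera images.
- tin: The larger of the two open round aluminium tins: 104 mm outside diameter, 75 mm high, inside diameter 95 mm, loose, 1.4 kg with the nuts in it (they fill it to 40 mm). Origin: centre of its underside; z up.
- tin_mouth (a point): Centre of the larger tin's mouth, level with its rim (75 mm above its underside).
- inner_lid: Inner lid, 0.14 kg. Origin: centre of its underside; z up. Upward: plug 0 to 12 mm, tapering from 80 mm diameter at the bottom to 89 mm; flange 104 mm in diameter, 12 to 19 mm; upright central post. Starts standing on the bench on its plug with the cover resting on it. Home: plug in the mouth, flange on the rim, origin 63 mm above the tin's underside (12 mm below the rim), 2 mm of play.
- post_top (a point): Centre of the top of the inner lid's black upright post, 77 mm above the inner lid's origin. The post is round, 18 mm in diameter; its upper 30 mm stand out above the cover's collar while the lids are nested, the rest is inside the collar.
- outer_cover: Outer cover, 0.11 kg, rests loosely on the inner lid's flange, comes along when that is lifted. Origin: centre of its underside (lower edge of its skirt); z up. Skirt 120 mm outside and 115 mm inside diameter, 0 to 6 mm; flat top plate 6 to 10 mm; central collar. Nested, its origin is 13 mm above the inner lid's origin; it must rise 64 mm or more for its lower edge to clear the post's top.
- collar_top (a point): Centre of the upper edge of the cover's collar, 34 mm above the cover's origin. The collar is an upright tube, 44 mm outside and 34 mm inside diameter, 24 mm high above the top plate, open at the top; the post passes through it without touching.
- small_tin: The smaller open aluminium tin with nuts, 80 mm outside diameter, 55 mm high; bystander. Origin: centre of its underside.
- the_stapler: Stapler 122 x 28 x 36 mm lying among the tins, lengthwise away from the robot; bystander. Origin: centre of its underside.
- cutter: Box cutter 161 x 22 x 16 mm lying among the tins, lengthwise away from the robot; bystander. Origin: centre of its underside.
- jar: Small closed white jar, 53 mm in diameter, 46 mm high, behind the tins; bystander. Origin: centre of its underside.

How it is judged:
On the way:
1. both lids, still nested, have been lowered onto the larger tin until the inner lid is home, with the post still held in the gripper (horizontal distance between inner_lid and tin below 0.004 m and z of inner_lid in the frame of tin between 0.06 and 0.0655 m and angle between inner_lid's own z axis and vertical below 0.04 rad and z of outer_cover in the frame of inner_lid below 0.018 m and contact force between the fingers and inner_lid above 0.5 N), for 0.1 s.
At the end, for the whole second after the job is handed in: Inner lid home and at rest on the larger tin (within 4 mm of centre, 2.5 mm in height, 0.04 rad tilt); outer cover held still by the fingers, lower edge above the post's top, within 0.26 rad of level, touching neither lid nor tin; tins and bystanders within 20 mm of their start (horizontal distance between inner_lid and tin below 0.004 m and z of inner_lid in the frame of tin between 0.06 and 0.0655 m and angle between each of inner_lid, tin's own z axis and vertical below 0.04 rad and z of outer_cover in the frame of inner_lid above 0.078 m and angle between outer_cover's own z axis and vertical below 0.26 rad and contact force between the fingers and outer_cover above 1 N and contact force between each of outer_cover, the fingers and inner_lid below 0.05 N and contact force between outer_cover and tin below 0.05 N and linear speed of outer_cover below 0.03 m/s and linear speed of inner_lid below 0.02 m/s and distance of each of tin, small_tin, the_stapler, cutter, jar from where it was at the start of the episode below 0.02 m); the arm keeps its last pose, push and grip.
It fails at once if the outer cover is parted from the inner lid (raised or slid off by more than 12 mm) while the inner lid is not home on the larger tin ((z of outer_cover in the frame of inner_lid above 0.025 m or distance between outer_cover and inner_lid above 0.025 m) and not (horizontal distance between inner_lid and tin below 0.006 m and z of inner_lid in the frame of tin below 0.069 m)).
It fails at once if the tin or a bystander is pushed by more than 20 mm (distance of any of small_tin, the_stapler, cutter, jar, tin from where it was at the start of the episode above 0.02 m).
It also fails if it takes over 58 s, if anything falls off the work surface, if the arm or the gripper's body presses on something with over 40 N, if the wrist force passes 120 N, or if a joint passes its speed limit or range.

## Working session

There is one attempt and no reset: what is moved stays moved. The work goes in short steps, each a Python script; the robot and the scene stay as the last script left them, time stands still between calls to the robot, and variables do not carry over. Pictures are saved under pics/ and viewed, at most 10 in all, crops included, and the job is handed in when it is done.

```bash
mkdir -p pics; ls; python3 - <<'E'
from cell import robot, vision
import cv2, numpy as np
for n in ("top","side"):
    c=vision.camera(n); cv2.imwrite(f"pics/{n}0.png",c["color"][:,:,::-1]); print(n,c["intrinsics"],c["origin"],c["attitude"])
s=robot.state();print({k:np.round(v,3) for k,v in s.items()})
E
```

```text
pics
top [[425.07457463   0.         321.26340998]
 [  0.         425.07457463 203.61702799]
 [  0.           0.           1.        ]] [0.43352455 0.00870869 1.08287919] [-0.01915232  0.71077948 -0.70230649  0.03451525]
side [[408.28248586   0.         319.63720571]
 [  0.         408.28248586 198.63195775]
 [  0.           0.           1.        ]] [ 0.10381812 -0.77352981  0.558478  ] [-0.4937681   0.83930313 -0.19416897  0.1185822 ]
{'time_s': np.float64(0.1), 'q': array([ 0.928,  0.159,  1.598,  0.   ,  1.386, -0.21 ]), 'joint_vel': array([ 0.001, -0.001, -0.002,  0.   , -0.001, -0.002]), 'effort': array([-0.0000e+00, -3.9699e+01, -3.3234e+01, -0.0000e+00,  4.0000e-03,
       -0.0000e+00]), 'tool_pos': array([0.241, 0.522, 0.238]), 'tool_rot': array([-0.   ,  0.215,  0.977, -0.001]), 'ft_force': array([0.233, 0.133, 0.279]), 'torque': array([-0.003,  0.008, -0.028]), 'grasp_force': np.float64(0.0), 'width': np.float64(0.999)}
```

View pics/top0.png

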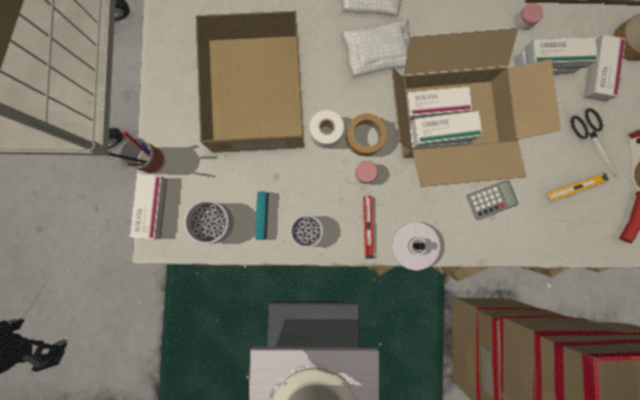

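View pics/side0.png

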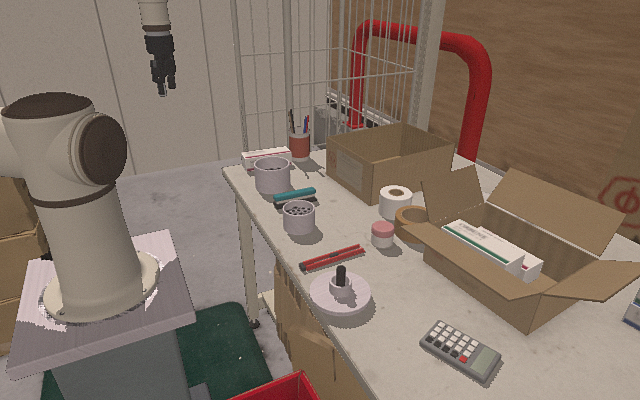

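The top view shows the larger tin at about (208,222), the lids at (416,246) with the post tip near (425,245), the stapler at (262,215), the small tin at (307,231) and the cutter at (369,225). In the side view, the large tin is at (272,175) and the post top at (341,267). Next I'll enlarge the areas that matter.

```bash
cat > h.py <<'E'
import numpy as np, cv2
from scipy.spatial.transform import Rotation as R
from cell import robot, vision, order
def rot(q): return R.from_quat(np.r_[q[1:],q[0]]).as_matrix()
def ray(c,uv):
    d=rot(c["attitude"])@np.linalg.inv(c["intrinsics"])@np.r_[uv,1]; return c["origin"],d
def plane(c,uv,z):
    o,d=ray(c,uv); return o+d*(z-o[2])/d[2]
def proj(c,p):
    k=c["intrinsics"]@(rot(c["attitude"]).T@(np.asarray(p)-c["origin"])); return k[:2]/k[2]
def tri(c1,a,c2,b):
    o1,d1=ray(c1,a);o2,d2=ray(c2,b)
    s=np.linalg.lstsq(np.c_[d1,-d2],o2-o1,rcond=None)[0]
    p,q=o1+d1*s[0],o2+d2*s[1]; return (p+q)/2,np.linalg.norm(p-q)
def crop(c,u,v,w,h,k):
    return cv2.resize(c["color"][v:v+h,u:u+w,::-1],None,fx=k,fy=k,interpolation=cv2.INTER_NEAREST)
def quat(a): # tool down, a = yaw of tool x axis
    q=(R.from_euler("z",a)*R.from_euler("x",np.pi)).as_quat(); return np.r_[q[3],q[:3]]
E
python3 - <<'E'
from h import *
t=vision.camera("top");s=vision.camera("side")
a=np.hstack([crop(t,175,190,66,48,6),crop(t,385,218,66,48,6)])
b=np.hstack([crop(s,240,145,66,48,6),crop(s,302,252,78,78,1) if 0 else crop(s,306,258,66,48,6)])
cv2.imwrite("pics/c1.png",np.vstack([a,b]))
for n,uv,z in [("tin",(208,222),.075),("plate",(416,246),.023),("small",(307,231),.055),("stap",(262,215),.036),("cut",(369,225),.016),("jar",(367,172),.046),("box",(148,205),.05)]: print(n,plane(t,uv,z).round(3))
print(rot(t["attitude"]).round(3))
E
```

```text
tin [0.463 0.254 0.075]
plate [ 0.411 -0.251  0.023]
small [0.445 0.02  0.055]
stap [0.483 0.132 0.036]
cut [ 0.462 -0.135  0.016]
jar [ 0.592 -0.125  0.046]
box [0.504 0.405 0.05 ]
[[ 0.011 -0.997  0.076]
 [-1.    -0.013 -0.021]
 [ 0.022 -0.076 -0.997]]
```

View pics/c1.png

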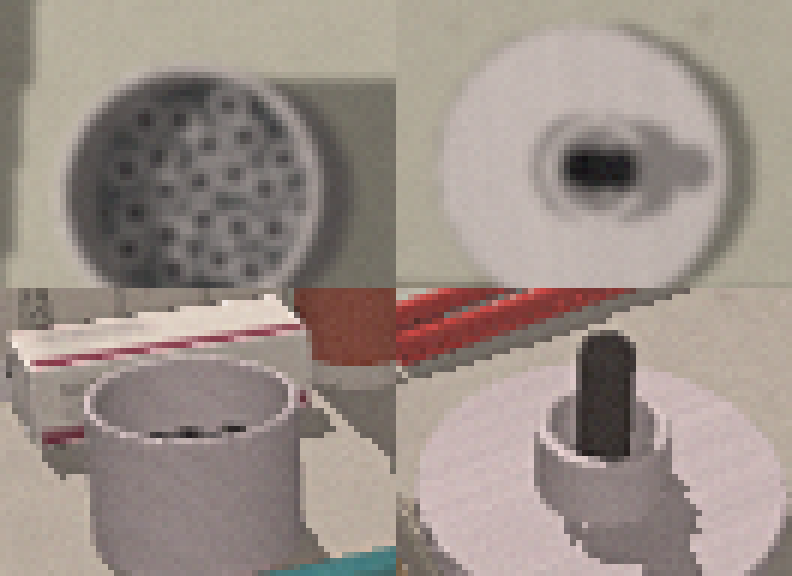

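The enlarged crops show the tin rim in the top view spanning columns 185–229 with its top at row 201, and the post in the collar near (421–422,246). In the side view the rim runs from (254,163) to (290,163), and the post tip is near (341,266). I'll fit these with colour masks.

```bash
cat >> h.py <<'E'
def circ(c,u,v,w,h,rpx,f=8):
    g=cv2.resize(cv2.cvtColor(c["color"],cv2.COLOR_RGB2GRAY)[v:v+h,u:u+w],None,fx=f,fy=f,interpolation=cv2.INTER_CUBIC)
    r=cv2.HoughCircles(cv2.GaussianBlur(g,(0,0),4),cv2.HOUGH_GRADIENT,1,20,param1=60,param2=15,minRadius=int(f*rpx*.93),maxRadius=int(f*rpx*1.07))
    if r is None: return None
    r=r[0][:3]; return np.c_[(r[:,0]+.5)/f-.5+u,(r[:,1]+.5)/f-.5+v,r[:,2]/f]
def black(c,u,v,w,h,th=55):
    m=(c["color"][v:v+h,u:u+w].max(2)<th).astype(np.uint8)
    n,l,st,ce=cv2.connectedComponentsWithStats(m); i=1+st[1:,4].argmax()
    return st[i]+np.r_[u,v,0,0,0],ce[i]+[u,v]
E
python3 - <<'E'
from h import *
t=vision.camera("top");s=vision.camera("side")
r=circ(t,175,190,70,66,21.9);print("rim",r); 
for x in r: print(plane(t,x[:2],.075).round(4))
r=circ(t,175,190,70,66,20);print("inner",r)
for x in r: print(plane(t,x[:2],.075).round(4))
r=circ(t,380,210,74,70,24.1);print("plate",r)
for x in r: print(plane(t,x[:2],.023).round(4))
st,ce=black(t,405,230,30,30,75);print("post top view",st,ce)
st2,ce2=black(s,325,258,40,50,75);print("post side",st2,ce2)
# side tin rim: tin colour mask (a* / b*)
for p in [(300,230),(262,190),(290,200),(208,201)]:pass
lab=cv2.cvtColor(s["color"],cv2.COLOR_RGB2LAB)
print("tin lab",lab[185,270],"bench",lab[200,320],"rim",lab[170,272],lab[163,255],"box",lab[154,250])
for p in ([.463,.254,.075],[.411,-.251,.077]): print(proj(s,p),proj(t,p))
E
```

```text
rim NoneTraceback (most recent call last):
  File "<stdin>", line 4, in <module>
TypeError: 'NoneType' object is not iterable
```

```bash
sed -i 's/HOUGH_GRADIENT,1,20,param1=60,param2=15/HOUGH_GRADIENT,2,16,param1=25,param2=10/; s/\[0\]\[:3\]/[0][:2]/' h.py
python3 - <<'E'
from h import *
t=vision.camera("top");s=vision.camera("side")
for n,a,z in [("rim",(175,190,70,66,21.9),.075),("inner",(175,190,70,66,20),.075),("plate",(380,210,74,70,24.1),.023)]:
    r=circ(t,*a);print(n,r)
    for x in ([] if r is None else r): print(plane(t,x[:2],z).round(4))
st,ce=black(t,405,230,30,30,75);print("post top view",st,ce)
st2,ce2=black(s,325,258,40,50,75);print("post side",st2,ce2)
lab=cv2.cvtColor(s["color"],cv2.COLOR_RGB2LAB)
print("tin lab",lab[185,270],"bench",lab[200,320],"rim",lab[170,272],lab[163,255],"box",lab[154,250])
for p in ([.463,.254,.075],[.411,-.251,.077]): print(proj(s,p),proj(t,p))
E
```

```text
rim [[206.1875 222.1875  20.725 ]
 [207.4375 220.4375  20.475 ]]
[0.463  0.2579 0.075 ]
[0.4671 0.2551 0.075 ]
inner [[205.4375 221.6875  19.85  ]
 [207.6875 220.6875  20.4   ]]
[0.4641 0.2597 0.075 ]
[0.4665 0.2545 0.075 ]
plate [[415.6875 245.9375  23.675 ]
 [413.9375 244.9375  25.325 ]]
[ 0.4114 -0.2507  0.023 ]
[ 0.4139 -0.2463  0.023 ]
post top view [413 243  12   6  64] [418.671875 245.5     ]
post side [336 266  10  21 171] [340.43274854 275.80701754]
tin lab [144 132 131] bench [182 131 136] rim [170 132 130] [140 135 129] box [203 131 136]
[272.26850857 163.64118966] [207.87259071 222.1921827 ]
[341.25721933 267.59819058] [421.38541776 246.66426419]
```

```bash
python3 - <<'E'
from h import *
t=vision.camera("top");s=vision.camera("side")
print("post", tri(t,(420.7,245.5),s,(340.5,267.5)))
def mk(c,u,v,w,h,f=6):
    im=cv2.resize(cv2.GaussianBlur(c["color"],(0,0),.8)[v:v+h,u:u+w],None,fx=f,fy=f,interpolation=cv2.INTER_CUBIC)
    lab=cv2.cvtColor(im,cv2.COLOR_RGB2LAB).astype(int); return lab
out=[]
for c,a in ((t,(175,190,66,62)),(s,(240,145,66,62))):
    lab=mk(c,*a); b=lab[:,:,2]; L=lab[:,:,0]
    out.append(np.hstack([np.clip((b-120)*12,0,255),np.clip(L,0,255)]).astype(np.uint8))
cv2.imwrite("pics/m1.png",cv2.resize(np.vstack(out),None,fx=.75,fy=.75))
E
```

```text
post (array([ 0.4123007 , -0.24904512,  0.07552099]), np.float64(0.0031300724793350133))
```

View pics/m1.png

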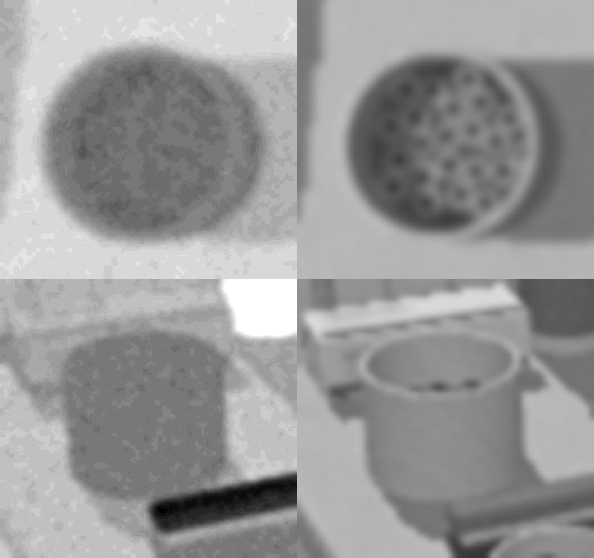

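The b* mask (left) isolates the tin cleanly: in the top view the silhouette's left arc is the rim, and in the side view the rim runs from about (254,163) to (290,163). I'll cast the arc points onto z=0.075 and fit a circle.

```bash
cat >> h.py <<'E'
from scipy.optimize import least_squares
def tincontour(c,u,v,w,h,th,f=6):
    im=cv2.resize(cv2.GaussianBlur(c["color"],(0,0),.8)[v:v+h,u:u+w],None,fx=f,fy=f,interpolation=cv2.INTER_CUBIC)
    b=cv2.GaussianBlur(cv2.cvtColor(im,cv2.COLOR_RGB2LAB)[:,:,2],(0,0),3)
    cs,_=cv2.findContours((b<th).astype(np.uint8),cv2.RETR_EXTERNAL,cv2.CHAIN_APPROX_NONE)
    k=max(cs,key=cv2.contourArea)[:,0,:].astype(float); return (k+.5)/f-.5+[u,v]
def fitc(P,r=None):
    g=lambda p:np.hypot(P[:,0]-p[0],P[:,1]-p[1])-(r or p[2])
    s=least_squares(g,[*P.mean(0)[:2],.05],loss="soft_l1",f_scale=.001); return s.x,np.abs(s.fun).mean()
E
python3 - <<'E'
from h import *
t=vision.camera("top");s=vision.camera("side")
for th in (131,132,133):
    k=tincontour(t,175,190,66,62,th); x0=k[:,0].min(); print(th,k.min(0),k.max(0))
    a=k[k[:,0]<x0+23]; P=np.array([plane(t,p,.075) for p in a]); print(fitc(P),fitc(P,.052))
    k=tincontour(s,240,145,66,62,th); 
    m=(k[:,1]>162)&(k[:,1]<175); 
    print("side",k.min(0),k[k[:,1]<185].max(0)); a=k[k[:,1]<164]; P=np.array([plane(s,p,.075) for p in a]); print(fitc(P),fitc(P,.052))
E
```

```text
131 [186.75 202.25] [225.75       241.08333333]
(array([0.46441066, 0.25770646, 0.04549461]), np.float64(0.0005053158875208819)) (array([0.46420366, 0.24963309, 0.05      ]), np.float64(0.0026376504182928713))
side [253.91666667 157.08333333] [289.25       184.91666667]
(array([0.45961051, 0.25370366, 0.04892808]), np.float64(0.0011117306067686343)) (array([0.45790513, 0.25034432, 0.05      ]), np.float64(0.0013598992998963254))
132 [185.75       201.58333333] [232.75 241.75]
(array([0.46447354, 0.25866843, 0.04719044]), np.float64(0.000284043177704439)) (array([0.46456816, 0.2528019 , 0.05      ]), np.float64(0.001838629672969559))
side [252.75 156.25] [289.91666667 184.91666667]
(array([0.46144231, 0.25670548, 0.05122309]), np.float64(0.0008513006755600839)) (array([0.46111891, 0.25580978, 0.05      ]), np.float64(0.0008813708047471884))
133 [185.08333333 200.91666667] [233.41666667 242.41666667]
(array([0.46450838, 0.25897352, 0.0487041 ]), np.float64(0.00023775294345577798)) (array([0.4646711 , 0.25491592, 0.05      ]), np.float64(0.0012245714989734527))
side [246.41666667 154.91666667] [290.58333333 184.91666667]
(array([0.46287536, 0.26003983, 0.05238456]), np.float64(0.001525737880188651)) (array([0.46299259, 0.26051862, 0.05      ]), np.float64(0.0015146081644803043))
```

```bash
python3 - <<'E'
from h import *
for a in (0,np.pi/2,np.pi,-np.pi/2):
    for p in ((.412,-.25,.06),(.412,-.25,.2),(.4635,.2555,.2),(.4635,.2555,.096)):
        q=robot.ik(p,quat(a)); print(round(a,2),p,None if q is None else np.round(q,2))
E
```

```text
0 (0.412, -0.25, 0.06) [-0.8   0.15  2.   -0.    1.    0.77]
0 (0.412, -0.25, 0.2) [-0.8  -0.05  1.9  -0.    1.3   0.77]
0 (0.4635, 0.2555, 0.2) [ 0.28  0.07  1.77 -0.    1.3   1.85]
0 (0.4635, 0.2555, 0.096) [ 0.28  0.2   1.85 -0.    1.09  1.85]
1.57 (0.412, -0.25, 0.06) [-0.8   0.15  2.    0.    1.   -0.8 ]
1.57 (0.412, -0.25, 0.2) [-0.8  -0.05  1.9   0.    1.3  -0.8 ]
1.57 (0.4635, 0.2555, 0.2) [ 0.28  0.07  1.77 -0.    1.3   0.28]
1.57 (0.4635, 0.2555, 0.096) [ 0.28  0.2   1.85 -0.    1.09  0.28]
3.14 (0.412, -0.25, 0.06) [-0.8   0.15  2.    0.    1.   -2.37]
3.14 (0.412, -0.25, 0.2) [-0.8  -0.05  1.9   0.    1.3  -2.37]
3.14 (0.4635, 0.2555, 0.2) [ 0.28  0.07  1.77  0.    1.3  -1.3 ]
3.14 (0.4635, 0.2555, 0.096) [ 0.28  0.2   1.85  0.    1.09 -1.3 ]
-1.57 (0.412, -0.25, 0.06) [-0.8   0.15  2.   -0.    1.    2.34]
-1.57 (0.412, -0.25, 0.2) [-0.8  -0.05  1.9  -0.    1.3   2.34]
-1.57 (0.4635, 0.2555, 0.2) [ 0.28  0.07  1.77  0.    1.3  -2.87]
-1.57 (0.4635, 0.2555, 0.096) [ 0.28  0.2   1.85  0.    1.09 -2.87]
```

```bash
python3 - <<'E'
from h import *
Q=quat(np.pi/2)
robot.goto([.4123,-.2495,.16],Q)
robot.servo_line([.4123,-.2495,.062],.12)
s=robot.state();print(s["time_s"],s["tool_pos"].round(4),s["ft_force"].round(2))
robot.set_gripper(0.0)
s=robot.state();print(s["time_s"],s["width"],s["grasp_force"],s["ft_force"].round(2))
c=vision.camera("side");t=vision.camera("top")
cv2.imwrite("pics/g1.png",np.hstack([crop(c,290,210,100,120,4),crop(t,370,200,90,120,4)]))
E
```

```text
4.3667 [ 0.4128 -0.25    0.0628] [ 0.72 -0.61 -1.09]
5.0 0.18955093941970438 58.46754939411767 [-2.37 -0.34  0.23]
```

View pics/g1.png

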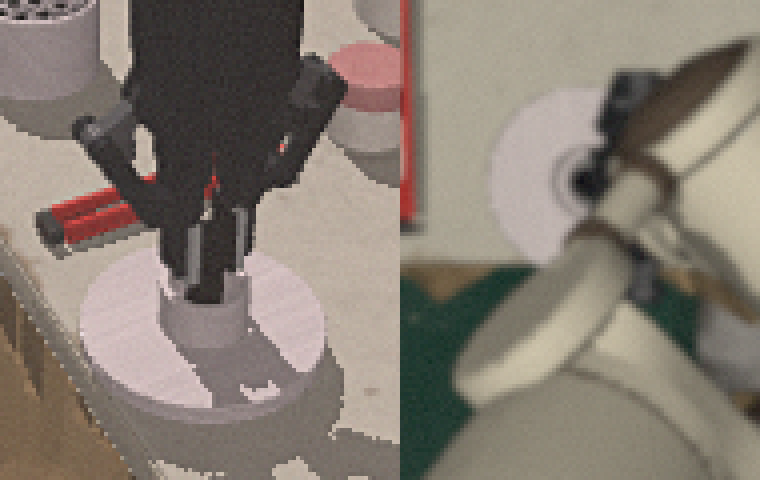

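The left half shows the fingers closed round the post just above the collar, with the cover still nested (plate centre at about crop pixel (205,320)). I'll lift, carry it over and take a look above the tin.

```bash
python3 - <<'E'
from h import *
robot.servo_line([.4123,-.2495,.18],.12)
s=robot.state();print(s["time_s"],s["width"],s["ft_force"].round(2))
robot.servo_line([.4635,.2555,.18],.18)
robot.servo_line([.4635,.2555,.148],.1)
s=robot.state();print(s["time_s"],s["tool_pos"].round(4),s["width"],s["grasp_force"],s["ft_force"].round(2))
c=vision.camera("side");t=vision.camera("top")
cv2.imwrite("pics/g2.png",np.hstack([crop(c,220,90,100,120,4),crop(t,160,160,90,120,4)]))
E
```

```text
6.2333 0.1876686536034017 [ 0.23  0.27 -2.57]
9.6667 [0.4633 0.2553 0.1477] 0.1872874448531131 58.56110411987174 [ 0.85  0.91 -1.86]
```

View pics/g2.png

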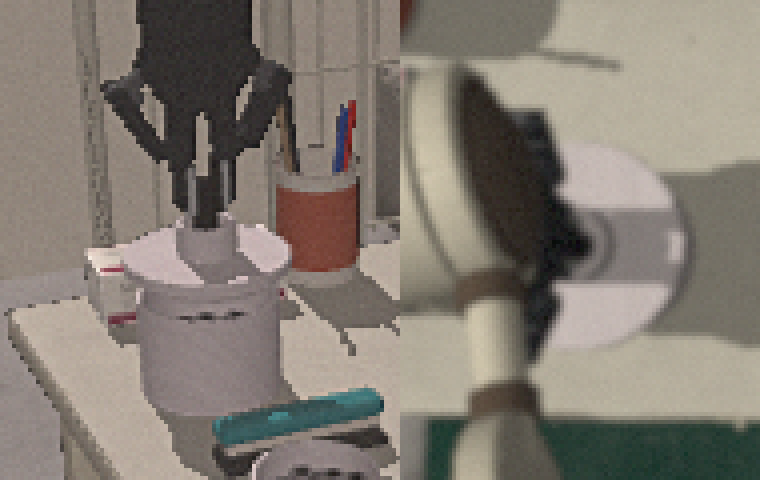

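The lids hang level over the tin. In the side crop the cover spans columns 122–291 and the tin 137–280, so they're centred to about 0.5 px. In the top crop the cover's right arc ends at column 688. I'll check the cover's centre with the same mask fit.

```bash
python3 - <<'E'
from h import *
t=vision.camera("top");s=vision.camera("side")
for th in (132,133,134):
    k=tincontour(t,190,185,50,72,th); a=k[(k[:,0]>205)&(k[:,0]<238)]; a=a[(np.abs(a[:,1]-221)>15)|(a[:,0]>222)]
    P=np.array([plane(t,p,.108) for p in a]); print(th,k.min(0),k.max(0),fitc(P)[0].round(4),fitc(P)[1].round(4))
# side silhouettes: row-wise b* mask
for th in (131,132):
    m=cv2.cvtColor(cv2.GaussianBlur(s["color"],(0,0),.8),cv2.COLOR_RGB2LAB)[:,:,2]<th
    for v in (170,175,180,185): 
        r=np.where(m[v,245:300])[0]+245; print(th,v,r.min(),r.max(),(r.min()+r.max())/2)
for p in ([.4635,.2555,.03],[.4635,.2555,.05],[.4635,.2555,.098],[.4635,.2555,.148]): print(proj(s,p).round(1),proj(t,p).round(1))
E
```

```text
132 [189.58333333 187.75      ] [232.91666667 248.58333333] [0.461  0.2246 0.0349] 0.0024
133 [189.58333333 187.25      ] [233.41666667 249.25      ] [0.464  0.2438 0.0542] 0.0015
134 [189.58333333 186.91666667] [233.91666667 249.91666667] [0.464  0.2436 0.0557] 0.0015
131 170 255 288 271.5
131 175 255 288 271.5
131 180 256 288 272.0
131 185 257 289 273.0
132 170 250 289 269.5
132 175 254 289 271.5
132 180 256 289 272.5
132 185 256 289 272.5
[273.  177.4] [211.7 222.6]
[272.7 171.3] [209.8 222.3]
[271.9 156.1] [204.8 221.6]
[271.  139.6] [199.  220.9]
```

```bash
python3 - <<'E'
from h import *
y=.2565
robot.servo_line([.4635,y,.148],.1); robot.sleep(.2)
f0=robot.state()["ft_force"]; print(f0.round(2))
for z in [.140,.137,.134,.132,.130,.129,.128,.127,.126,.125,.124,.123]:
    robot.servo_line([.4635,y,z],.03)
    s=robot.state(); d=s["ft_force"]-f0
    print(round(s["time_s"],1),z,s["tool_pos"].round(4),d.round(1),s["torque"].round(2))
    if d[2]>10 or np.hypot(*d[:2])>12: break
E
```

```text
[ 0.34  0.04 -1.57]
10.7 0.14 [0.4632 0.2564 0.1396] [-0.1  0.4 -0.3] [ 0.04 -0.01 -0.02]
11.0 0.137 [0.4633 0.2565 0.1368] [-0.3 -0.5 -0.4] [-0.05 -0.03  0.01]
11.2 0.134 [0.4633 0.2564 0.1338] [-0.8  0.1  0.3] [-0.04  0.04  0.01]
11.5 0.132 [0.4634 0.2565 0.1318] [-0.9 -0.1 -0.6] [ 0.05 -0.01 -0.  ]
11.7 0.13 [0.4635 0.2565 0.1299] [ 0.2  0.7 -0.2] [ 0.01 -0.04  0.05]
12.0 0.129 [0.4636 0.2566 0.1291] [-0.5 -0.1 -0.1] [ 0.08 -0.06  0.01]
12.2 0.128 [0.4638 0.2568 0.1283] [0.2 1.6 1.3] [0.24 0.01 0.02]
12.5 0.127 [0.4639 0.257  0.1276] [0.2 4.4 4.5] [0.55 0.04 0.05]
12.7 0.126 [0.464  0.2573 0.1269] [-1.4  5.7  6.7] [ 0.78  0.17 -0.06]
13.0 0.125 [0.4638 0.2571 0.1253] [0.1 5.3 3.9] [ 0.99 -0.12  0.03]
13.2 0.124 [0.4638 0.2575 0.1249] [-2.6  5.4  8.7] [1.04 0.24 0.03]
13.5 0.123 [0.4637 0.2576 0.1247] [-5.8  5.5 13.9] [ 0.88  0.71 -0.02]
```

The tin pushes the lid toward +y, so I'll shift 2 mm that way and press again gently.

```bash
python3 - <<'E'
from h import *
for p in ([.4635,.2585,.125],[.4633,.2595,.125],[.4633,.2595,.1235],[.4633,.2595,.1225]):
    robot.servo_line(p,.02); robot.sleep(.2)
    s=robot.state(); print(round(s["time_s"],1),p,s["tool_pos"].round(4),s["ft_force"].round(1),s["torque"].round(2),round(s["grasp_force"],1),round(s["width"],3))
c=vision.camera("side");t=vision.camera("top")
cv2.imwrite("pics/g3.png",np.hstack([crop(c,230,120,80,80,5),crop(t,170,180,80,80,5)]))
E
```

```text
14.0 [0.4635, 0.2585, 0.125] [0.4633 0.2583 0.1249] [-2.9  0.7  4.2] [0.13 0.34 0.  ] 59.2 0.19
14.4 [0.4633, 0.2595, 0.125] [0.4633 0.2589 0.1249] [-2.5 -4.6  6.1] [-0.61  0.25 -0.07] 59.4 0.189
14.9 [0.4633, 0.2595, 0.1235] [0.4633 0.2589 0.1247] [-7.3 -5.5 13.5] [-0.89  0.86 -0.05] 60.3 0.187
15.3 [0.4633, 0.2595, 0.1225] [0.4635 0.259  0.1247] [-8.8 -5.8 19.8] [-1.01  1.37 -0.05] 61.1 0.186
```

View pics/g3.png

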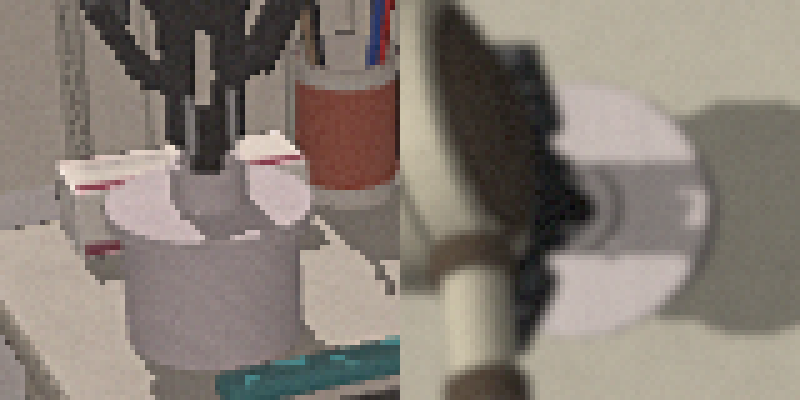

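Home: there's a hard stop at z≈0.1247 at both y positions, and the side crop shows the cover's skirt down over the rim (row ~225). I'll centre between the two y contacts, hold lightly, release and rise.

```bash
python3 - <<'E'
from h import *
for p in ([.4625,.2582,.1245],[.4625,.2582,.124]):
    robot.servo_line(p,.02); robot.sleep(.3)
    s=robot.state(); print(round(s["time_s"],1),p,s["tool_pos"].round(4),s["ft_force"].round(1),s["torque"].round(2))
robot.set_gripper(1.0)
s=robot.state(); print(s["time_s"],s["tool_pos"].round(4),s["ft_force"].round(1),s["width"])
robot.servo_line([.4625,.2582,.22],.15)
t=vision.camera("top");c=vision.camera("side")
print("post side",black(c,250,120,45,60,75))
cv2.imwrite("pics/g4.png",np.hstack([crop(c,230,120,80,80,5),crop(t,170,180,80,80,5)]))
E
```

```text
16.0 [0.4625, 0.2582, 0.1245] [0.4627 0.2585 0.1248] [-3.2 -0.4  6.5] [-0.13  0.23 -0.02]
16.6 [0.4625, 0.2582, 0.124] [0.4626 0.2584 0.1247] [-3.7 -1.3  9.1] [-0.18  0.53 -0.  ]
17.225 [0.4625 0.2582 0.124 ] [0.6 0.2 0.2] 1.001944434270865
post side (array([267, 141,   8,  14,  78]), array([270.6025641, 147.8974359]))
```

View pics/g4.png

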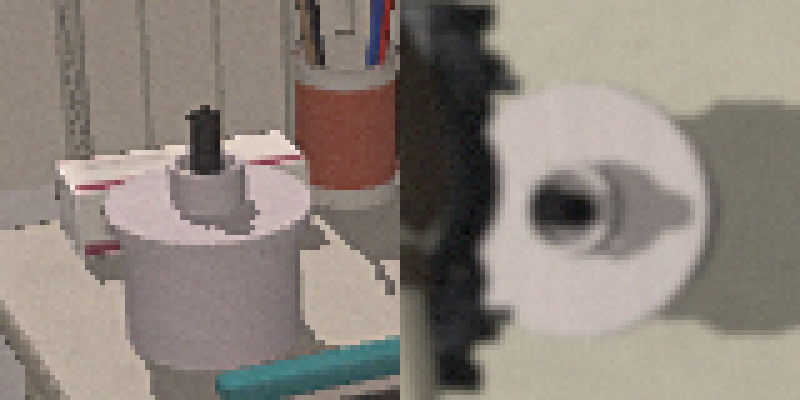

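The lids sit level on the tin, the post stands free in the collar, and the collar centre is at about (271,158) in the side view. The tin fit and the plate's edge both put the centre near y=0.256. Next I'll take the collar there.

```bash
python3 - <<'E'
from h import *
x,y=.4625,.2562
robot.servo_line([x,y,.22],.1)
robot.servo_line([x,y,.12],.12); robot.servo_line([x,y,.096],.05)
s=robot.state(); print(s["time_s"],s["tool_pos"].round(4),s["ft_force"].round(1))
robot.set_gripper(0.0)
s=robot.state(); print(s["time_s"],s["width"],s["grasp_force"],s["ft_force"].round(1),s["torque"].round(2))
robot.servo_line([x,y,.106],.04)
s=robot.state(); print(s["time_s"],s["width"],s["grasp_force"],s["ft_force"].round(1),s["torque"].round(2))
c=vision.camera("side");t=vision.camera("top")
cv2.imwrite("pics/g5.png",np.hstack([crop(c,230,120,80,80,5),crop(t,170,180,80,80,5)]))
E
```

```text
19.9833 [0.4624 0.2562 0.0958] [-0.   0.5 -0.3]
20.4667 0.49263164598420695 61.048995070159435 [-0.9 -0.4  3.9] [ 0.02  0.06 -0.05]
20.8667 0.48905292364170005 60.822675973176956 [-0.7  0.3 -0.8] [-0.03 -0.04  0.02]
```

View pics/g5.png

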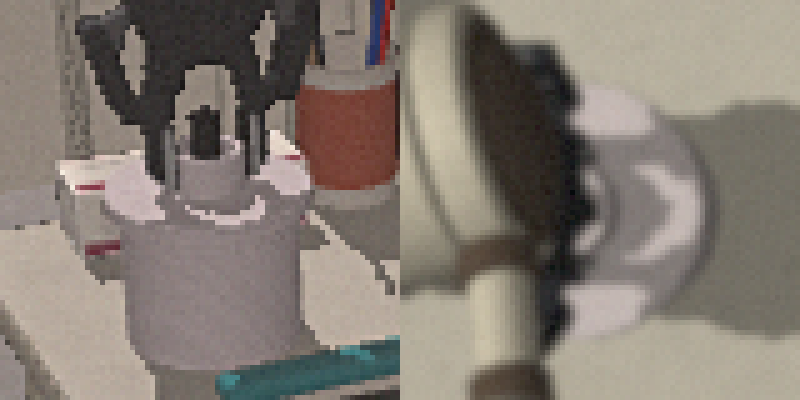

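The pads hold the collar (width ≈ 42 mm), and the cover has risen about 10 mm (collar top from crop row 155 to 140) with the post steady. I'll lift on straight up.

```bash
python3 - <<'E'
from h import *
robot.servo_line([.4625,.2562,.190],.08); robot.sleep(.5)
s=robot.state(); print(s["time_s"],s["tool_pos"].round(4),s["width"],s["grasp_force"],s["ft_force"].round(1),s["torque"].round(2))
c=vision.camera("side");t=vision.camera("top")
cv2.imwrite("pics/g6.png",np.vstack([cv2.resize(np.hstack([crop(c,220,70,100,130,2),crop(t,120,150,160,130,2)]),None,fx=1.2,fy=1.2)]))
E
```

```text
22.6667 [0.4625 0.2562 0.19  ] 0.49102877307147963 60.80924089998007 [-0.3 -0.1 -0.6] [ 0.01 -0.01 -0.03]
```

View pics/g6.png

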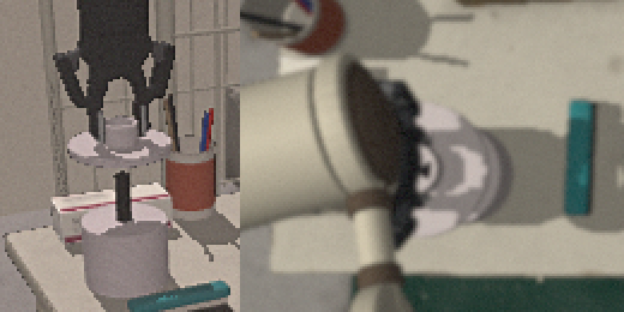

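The cover is held level (crop about (118,148)), clear above the post top at (122,173). The inner lid sits flush on the tin, so I'll hand in.

```bash
python3 -c "
from cell import order; print(order.job_done())"
```

```text
the job is handed in; nothing more can be done
None
```

I handed the job in at about 23 s: the inner lid is seated level on the larger tin, and the outer cover is held level in the air about 30 mm above the post's top. No verdict came back at hand-in.

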